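Bridge the last tin with its wick bar

ROBOT

A 7-joint arm with a two-finger parallel gripper is mounted at the origin on the work surface. World frame = base frame: x ahead of the robot, y to its left, z up, the work surface at z = 0. Lengths are in m, angles in rad, forces in N, time in s.
With the tool pointing down it reaches from about 0.4 to 0.85 m from the base axis. Payload 10.4 kg.
Tool frame: the origin (TCP) lies at the very end of the fingers, on their centre line; the grasp point (between the pads) lies 19 mm behind it (manip.grip_depth is the distance from the TCP to the grasp point, in m); z points along the fingers, x is the direction in which the jaws open and shut, and the axes are right-handed (so a half turn about z gives the same grasp; the last joint's range is limited). The gripper opens to 85 mm and grips with 20 to 120 N. Pads are 22 mm wide; open, the fingers measure 114 mm over their backs; the gripper's body (76 mm by 85 mm) begins 54 mm behind the grasp point. The pads swing forward as they close: fully open they stand 13 mm farther back than shut.
Start: joints at [1.099, 0.332, -0.065, 1.46, 0.022, 1.35, -0.088], TCP at [0.271, -0.563, 0.231] pointing down, gripper open.
Joint ranges: [-2.6, 2.6], [-0.5, 2.12], [-1.47, 1.34], [0.16, 2.42], [-1.27, 4.41], [0.06, 2.06], [-2.6, 2.6]. Speed limits (rad/s): [2.22, 2.22, 2.79, 2.79, 3.14, 3.14, 3.14].

INTERFACE

Orientations are given as a unit quaternion [x, y, z, w].
In Python, from workcell import manip, cams gives the robot as it stands. The module is installed in compiled form; this text tells all that it offers.
- The arm moves only by the tool move_arm, never from a script. Its arguments are lists of equal length, an entry for each row: "claw": the opening, from 0 (shut) to 1 (fully open); "dp": the shift along the tool's x, y, z as a fraction of full scale, a list of three; "turn": the turn, a rotation vector about the tool's x, y, z as a fraction of full scale, a list of three. A call has 1 to 8 rows; each row shifts and turns the commanded pose from where the row before left it, along the tool's axes as they then stand; what a row does not reach is not made up. Full scale, the value 1, is 200 mm for a shift and 45 degrees for a turn. A row lasts 1/12 s, in which the tool goes at most 41.7 mm and 7.16 degrees, less where a joint would pass 70% of its speed; a pose out of reach is approached as far as the arm can. A call with a number of a shift or a turn outside -1 to 1 is refused whole. A call with a gripper value outside its range is refused whole. The fingers move at their own pace and stop on an object; "grip_force" is the grip in N (left out, the last holds). Time passes only in rows, so rows that do not move let the fingers close. It gives the time, the measured TCP pose, the force and the opening at its end, in the units of the state.
- manip.get_obs(): the state, without advancing time (a new reading comes with each control period).
- cams.camera(name): name is "side" or "top"; returns the picture (420x560x3 uint8, red, green, blue); there is no depth.
- cams.camera_info(name): a dict with "fx", "fy", "cx", "cy" (pixels), "pose" (4x4, takes a point from camera to world coordinates). Camera axes: x right, y down, z forward; pixel columns grow to the right and rows downward; lengths in m; the calibration is good to about 2 mm. A picture is of the moment at which its call begins. camera_info takes no time and is no camera call.
- manip.hand_in(): hands the job in, once; it reports no verdict.
The state is a dict: "clock": time; "joint_pos": joint angles; "joint_velocities": joint speeds; "tau": joint torques, N m; "position": TCP position; "ee_rot": TCP orientation; "ft_force": force on the tool from outside, world axes, zero at the start; "torque": the same for the moment, N m; "grip_width": opening from 0.0 (shut) to 1.0 (fully open).
Only numpy, scipy, OpenCV 4.12 (cv2) and the standard library are available. Lean on these libraries where they do the work, as an engineer would, in place of code of your own. Each camera call takes 0.05 s, during which the arm holds its last target.

TASK

Get the last narrow tin ready for pouring. Its wick bar lies flat on the wooden board, too thin to get hold of there: slide it along the board until one end sticks well out over an edge so that you can grip it, pick it up without letting it fall, then set it down (do not drop it) level across the mouth of the narrow tin with the wick standing in the bar's notch, as on the broad tins, and let go. Leave the tin standing where it is and everything else in its place.

Things in the scene. Friction and masses are not known exactly. Their poses are not given: they have to be found in the camera images.
- bar: the wick bar: flat bare aluminium bar 200 (its x) x 40 (its y) x 3 mm, about 60 g, loose on the board. An open notch 24 mm wide, 26 mm deep is cut in the middle of its +y long side (x -12..12, y -6..20 mm). Origin: centre of the 200 x 40 outline, underside; z up. A closed fingertip pressed on it with 5 to 20 N drags it along the wood without slipping much
- bar_notch (a point): middle of the bar's notch: 7 mm to +y of the bar's origin, at mid thickness; moves with the bar
- bar_end1 (a point): middle of the bar's +x end, 100 mm from its origin
- bar_end2 (a point): middle of the bar's -x end, 100 mm from its origin
- board: fixed wooden board 230 (its x) x 300 (its y) mm on two battens; flat top 40 mm above the table, plain edges, no rim. Origin: centre of its underside, on the table. Stands left or right of the middle, turned up to 0.2 rad, the narrow tin on the other side. The bar lies within 15 deg of its y, on the half nearer the robot; a lid and a knife lie on the farther half
- tin: the narrow tin: bare steel food tin, 73 mm diameter, rim 110 mm above the table, loose, about 0.4 kg, packed with dry rolled card to 12 mm below the rim. A card wick strip 12 mm wide (tin's x) x 4 mm thick (tin's y) stands upright in its centre and ends 40 mm above the rim. Origin: centre of the underside, z up
- tin_wick (a point): point on the wick's (and the tin's) axis at the height of the rim, 110 mm above the tin's underside
- broad1: bystander: broad tin, 99 mm diameter x 118 mm, with its own 200 mm wick bar already across it and a wick to 163 mm; far side of the table. Origin: centre of underside
- broad2: bystander: a second broad tin like it, bar already on; far side of the table
- wax: bystander: two white paraffin slabs, 85 x 130 x 63 mm over all, far side of the table
- lid: bystander: loose round steel tin lid, 72 mm diameter, 3 mm thick, lying on the farther half of the board
- knife: bystander: small knife, orange handle, 175 mm long over all, 14 mm high, lying along the board's y on its farther half
- wicks: bystander: pile of card wick strips, 115 x 40 x 20 mm, at the right of the table, beside the crate
- mug: bystander: white mug 84 mm diameter x 85 mm, handle on its +y side, at the left of the table, beside the cooker
Not all that is in view belongs to the job. Of the things that look like the bar, the smallest one is meant.

How it is judged:
On the way, in this order (a step that is already met when the one before it is completed fails the run):
1. the bar lies flat on the board with one end at least 30 mm out over an edge of the board ((x of any of bar_end1, bar_end2 in the frame of board above 0.145 m or x of any of bar_end1, bar_end2 in the frame of board below -0.145 m or y of any of bar_end1, bar_end2 in the frame of board above 0.18 m or y of any of bar_end1, bar_end2 in the frame of board below -0.18 m) and z of bar in the frame of board between 0.036 and 0.044 m and angle between bar's own z axis and vertical below 0.06 rad), for 0.2 s.
2. the bar is in the fingers, lifted at least 30 mm clear of the board (height (world z) of bar above 0.07 m and contact force between bar and the fingers above 0.3 N and contact force between bar and board below 0.01 N), for 0.2 s.
At the end, for the whole second after the job is handed in: The bar rests level (within 4 deg) across the rim of the narrow tin (underside within 5 mm of the rim's height), the wick's axis inside the notch's outline (at least 2 mm in from its mouth); the tin upright (within 3 deg); bar and tin at rest, nothing held (x of tin_wick in the frame of bar between -0.012 and 0.012 m and y of tin_wick in the frame of bar between -0.006 and 0.018 m and z of bar in the frame of tin between 0.106 and 0.115 m and angle between bar's own z axis and vertical below 0.07 rad and angle between tin's own z axis and vertical below 0.05 rad and linear speed of each of bar, tin below 0.01 m/s and angular speed of bar below 0.1 rad/s); the robot touches nothing.
It fails at once if the bar falls off the board onto the table or off the tin (height (world z) of bar below 0.03 m).
It fails at once if the bar is dropped from more than about 10 mm (contact force between bar and anything else below 0.005 N and linear speed of bar above 0.45 m/s).
It fails at once if the narrow tin is pushed more than 25 mm or tilted more than 15 deg (distance of tin from where it was at the start of the episode above 0.025 m or angle between tin's own z axis and vertical above 0.26 rad).
It fails at once if another thing on the table or board is moved more than 30 mm (distance of any of broad1, broad2, wax, lid, knife, wicks, mug from where it was at the start of the episode above 0.03 m).
It also fails if it takes over 62 s, if anything falls off the work surface, if the arm or the gripper's body presses on something with over 40 N, if the wrist force passes 120 N, or if a joint passes its speed limit or range.

## Working session

There is one attempt and no reset: what is moved stays moved. The work goes in short steps, Python scripts to look and compute and a tool call to move; the robot and the scene stay as the last step left them, time stands still between calls to the robot, and variables do not carry over. Pictures are saved under pics/ and viewed, and the job is handed in when it is done.

Besides the shell and the picture viewer there is one more tool, called after "Emit:" by a JSON object that holds its "fn" and its "kwargs". move_arm: Moves the arm, as the interface text tells. Shift numbers are shares of 200 mm and turn numbers shares of 45 degrees, none past 1 either way. Its arguments: {"type":"object","properties":{"claw":{"type":"array","items":{"type":"number"}},"dp":{"type":"array","items":{"type":"array","items":{"type":"number"}}},"turn":{"type":"array","items":{"type":"array","items":{"type":"number"}}},"grip_force":{"type":"number"}},"required":["claw","dp","turn"]}

```bash
mkdir -p pics
python3 - <<'E'
from workcell import manip, cams
import cv2, numpy as np
o=manip.get_obs()
print({k:(np.round(v,4).tolist() if not isinstance(v,float) else v) for k,v in o.items()}, manip.grip_depth)
for n in ("side","top"):
    im=cams.camera(n); np.save(f"pics/{n}0.npy",im)
    cv2.imwrite(f"pics/{n}0.png",cv2.resize(im[:,:,::-1],(800,600),interpolation=cv2.INTER_CUBIC))
    i=cams.camera_info(n); print(n,i["fx"],i["fy"],i["cx"],i["cy"],np.round(i["pose"],4).tolist())
E
```

```text
{'clock': 0.0, 'joint_pos': [1.0994, 0.3329, -0.0647, 1.461, 0.0216, 1.3499, -0.0885], 'joint_velocities': [0.0013, -0.0003, 0.0017, -0.0015, 0.0002, -0.0012, 0.0026], 'tau': [-0.0006, -62.5443, 0.0491, -39.1605, 0.0162, 0.0101, 0.0], 'position': [0.271, -0.5628, 0.2305], 'ee_rot': [0.8467, -0.532, -0.0006, -0.0003], 'ft_force': [0.9639, -0.6365, 0.2133], 'torque': [0.01, -0.0186, -0.0111], 'grip_width': 1.0004159489118838} 0.0187
side 419.8751945314427 419.8751945314427 283.69748843101274 213.77743884136814 [[-0.974, -0.1688, 0.1508, 0.3433], [-0.2263, 0.7443, -0.6283, 0.743], [-0.0061, -0.6461, -0.7632, 1.0286], [0.0, 0.0, 0.0, 1.0]]
top 439.83235988018527 439.83235988018527 278.64396541988816 210.39583577733129 [[-0.0268, -0.9754, 0.2187, 0.2925], [-0.9996, 0.0263, -0.005, 0.0099], [-0.0009, -0.2187, -0.9758, 1.1884], [0.0, 0.0, 0.0, 1.0]]
```

View pics/side0.png

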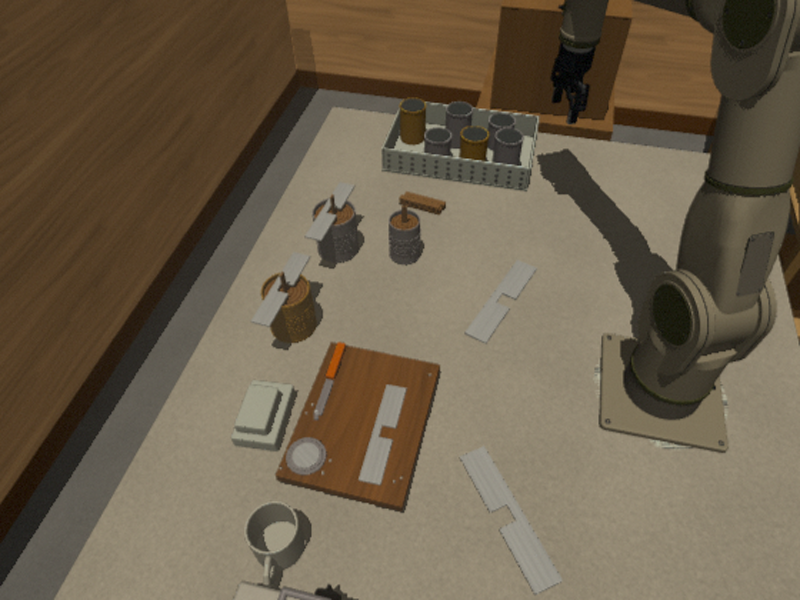

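View pics/top0.png

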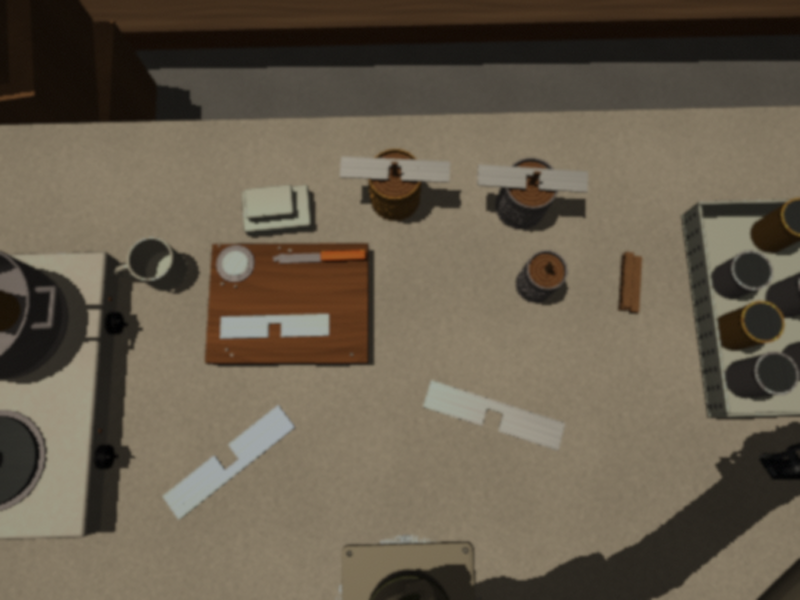

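Candidates in the top view (800x600): the bar on the board at (275,326), a loose long bar at (228,460), another at (493,415), and the bars already on the broad tins at (395,168) and (533,179). The one on the board is the smallest and is the one described. I'll check it in a close crop and measure.

```bash
cat > h.py <<'E'
import numpy as np, cv2
from workcell import manip, cams
def ray(n,uv):
    i=cams.camera_info(n); T=np.array(i["pose"])
    d=np.array([(uv[0]-i["cx"])/i["fx"],(uv[1]-i["cy"])/i["fy"],1.0])
    return T[:3,3],T[:3,:3]@d
def plane(n,uv,z):
    o,d=ray(n,uv); return o+d*(z-o[2])/d[2]
def proj(n,p):
    i=cams.camera_info(n); T=np.array(i["pose"]); c=T[:3,:3].T@(np.asarray(p)-T[:3,3])
    return np.array([i["fx"]*c[0]/c[2]+i["cx"], i["fy"]*c[1]/c[2]+i["cy"]])
E
python3 - <<'E'
from h import *
def crop(n,f,x0,y0,w,h,s,out):
    im=np.load(f)[:,:,::-1]; cv2.imwrite(out,cv2.resize(im[y0:y0+h,x0:x0+w],None,fx=s,fy=s,interpolation=cv2.INTER_CUBIC))
crop("top","pics/top0.npy",140,165,130,95,6,"pics/c1.png")
crop("top","pics/top0.npy",350,165,70,55,8,"pics/c2.png")
crop("side","pics/side0.npy",255,120,60,75,8,"pics/c3.png")
im=np.load("pics/top0.npy")
g=im.min(axis=2); hsv=cv2.cvtColor(im,cv2.COLOR_RGB2HSV)
# board mask
m=cv2.inRange(hsv,(3,110,40),(18,255,255)); m[:, :135]=0; m[:,265:]=0; m[:165]=0; m[265:]=0
m=cv2.morphologyEx(m,cv2.MORPH_CLOSE,np.ones((3,3)))
c=max(cv2.findContours(m,0,2)[0],key=cv2.contourArea); print("board area",cv2.contourArea(c),cv2.boundingRect(c))
P=np.array([plane("top",p[0],0.04)[:2] for p in cv2.convexHull(c)],np.float32)
print("board rect",cv2.minAreaRect(P), np.round(cv2.boxPoints(cv2.minAreaRect(P)),4).tolist())
b=((hsv[:,:,1]<70)&(g>110)).astype(np.uint8); b[:, :150]=0; b[:,235:]=0; b[:212]=0; b[240:]=0
c=max(cv2.findContours(b,0,1)[0],key=cv2.contourArea); print("bar",cv2.contourArea(c),cv2.boundingRect(c))
P=np.array([plane("top",p[0],0.043)[:2] for p in cv2.convexHull(c)],np.float32)
r=cv2.minAreaRect(P); print("bar rect",r,np.round(cv2.boxPoints(r),4).tolist())
E
```

```text
board area 8616.0 (144, 170, 115, 85)
board rect ((0.5534477233886719, 0.2097550630569458), (0.30093011260032654, 0.23010124266147614), 88.45899200439453) [[0.4343999922275543, 0.06239999830722809], [0.6643999814987183, 0.056299999356269836], [0.6725000143051147, 0.3571000099182129], [0.4424999952316284, 0.36329999566078186]]
bar 911.0 (154, 220, 76, 17)
bar rect ((0.5082288980484009, 0.23574528098106384), (0.039199959486722946, 0.19856859743595123), 0.21552813053131104) [[0.48829999566078186, 0.33500000834465027], [0.48899999260902405, 0.1363999992609024], [0.5281999707221985, 0.13650000095367432], [0.5274999737739563, 0.335099995136261]]
```

View pics/c1.png

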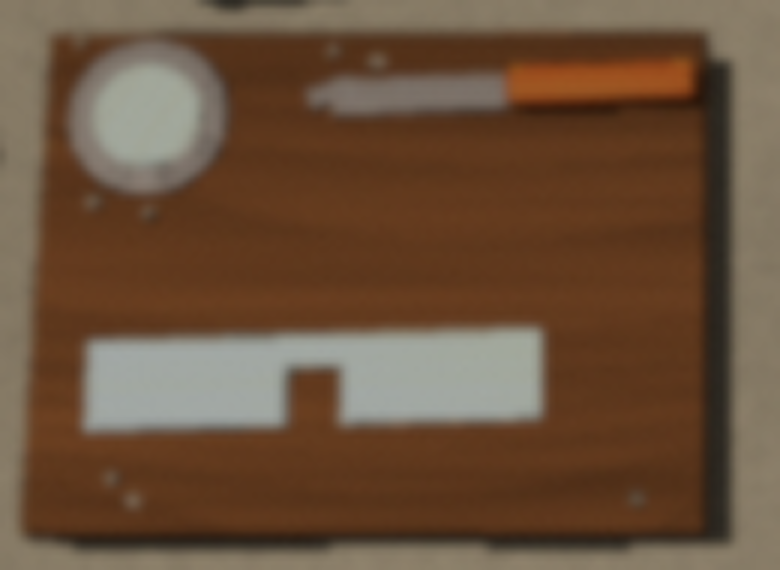

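View pics/c2.png

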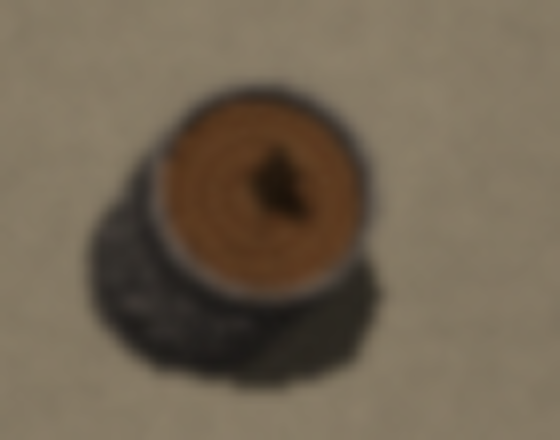

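View pics/c3.png

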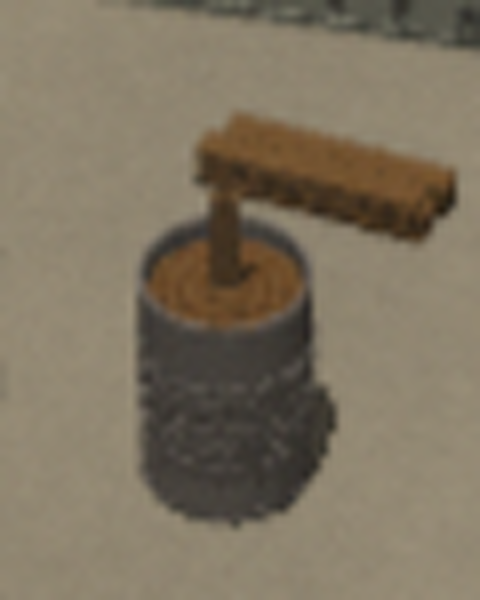

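Run:
```python
from h import *
t=(np.array([262,194])+.5)/8-.5+[350,165]; s=(np.array([225,272])+.5)/8-.5+[255,120]
print("rim top view",plane("top",t,.11),"side",plane("side",s,.11))
for dx in (-107,107): print(plane("top",t+[dx/8,0],.11))
# wick: side view base-of-wick centre & axis
w=(np.array([[225,195],[226,283]])+.5)/8-.5+[255,120]
print("wick top ray@.15",plane("side",w[0],.15),"base@.098",plane("side",w[1],.098))
wt=(np.array([278,190])+.5)/8-.5+[350,165]; print("wick mid top @.125",plane("top",wt,.125))
# bar corners by side view
im=np.load("pics/side0.npy"); hsv=cv2.cvtColor(im,cv2.COLOR_RGB2HSV)
b=((hsv[:,:,1]<70)&(im.min(axis=2)>100)).astype(np.uint8); k=np.zeros_like(b); k[262:345,245:295]=1; b*=k
c=max(cv2.findContours(b,0,1)[0],key=cv2.contourArea); print(cv2.contourArea(c),cv2.boundingRect(c))
P=np.array([plane("side",p[0],.043)[:2] for p in cv2.convexHull(c)],np.float32); r=cv2.minAreaRect(P); print(r,np.round(cv2.boxPoints(r),4).tolist())
# bystanders
for n,p,z in (("broad2 bar",(533,179),.121),("wicks",(631,282),.02),("knife",(320,257),.05),("lid",(235,264),.043),("broad1",(395,168),.121)):
    q=(np.array(p)+.5)*.7-.5; print(n,plane("top",q,z))
```

```text
rim top view [ 0.58320823 -0.26037788  0.11      ] side [ 0.58626033 -0.26329569  0.11      ]
[ 0.58412622 -0.22642229  0.11      ]
[ 0.58229029 -0.29433162  0.11      ]
wick top ray@.15 [ 0.58611641 -0.26408153  0.15      ] base@.098 [ 0.58749292 -0.26995224  0.098     ]
wick mid top @.125 [ 0.58032472 -0.261728    0.125     ]
856.5 (251, 269, 33, 70)
((0.5096823573112488, 0.2336566150188446), (0.03896424174308777, 0.19949257373809814), 0.132859006524086) [[0.49000000953674316, 0.33340001106262207], [0.4903999865055084, 0.1339000016450882], [0.5293999910354614, 0.1340000033378601], [0.5289000272750854, 0.33340001106262207]]
broad2 bar [ 0.75208564 -0.24672625  0.121     ]
wicks [ 0.57917351 -0.44326912  0.02      ]
knife [0.63618497 0.14939772 0.05      ]
lid [0.62884765 0.31115224 0.043     ]
broad1 [0.78043724 0.0037447  0.121     ]
```

Choice confirmed by the crop. The bar on the board measures 199 x 39 mm and its notch faces the robot. Centre is about (0.509, 0.235), and the tin is at about (0.585, -0.262). The plan is to slide the bar along -y over the board's right edge and grip it across its width there. First I turn the tool so that its x lies along world x.

Emit:
{"fn": "move_arm", "kwargs": {"claw": [0,0,0,0,0,0,0,0], "dp": [[0,0,0],[0,0,0],[0,0,0],[0,0,0],[0,0,0],[0,0,0],[0,0,0],[0,0,0]], "turn": [[0,0,-0.15],[0,0,-0.15],[0,0,-0.15],[0,0,-0.15],[0,0,-0.15],[0,0,-0.15],[0,0,-0.15],[0,0,-0.15]], "grip_force": 60}}

```text
clock: 0.77
position: [0.2711, -0.5629, 0.2308]
ee_rot: [0.996, -0.087, -0.0, -0.0]
ft_force: [-0.0, -1.0, 0.1]
grip_width: 0.001
```

Emit:
{"fn": "move_arm", "kwargs": {"claw": [0,0,0,0,0,0,0,0], "dp": [[0,0,0],[0,0,0],[0.1,-0.15,0],[0.1,-0.17,0],[0.1,-0.17,0],[0.05,-0.19,0],[0.05,-0.19,0],[0.05,-0.19,0]], "turn": [[0,0,-0.11],[0,0,-0.11],[0,0,0],[0,0,0],[0,0,0],[0,0,0],[0,0,0],[0,0,0]]}}

```text
clock: 1.43
position: [0.3628, -0.3497, 0.2309]
ee_rot: [1.0, -0.003, -0.0, -0.0]
ft_force: [0.8, 0.7, 0.6]
grip_width: 0.002
```

Emit:
{"fn": "move_arm", "kwargs": {"claw": [0,0,0,0,0,0,0,0], "dp": [[0.05,-0.19,0],[0.05,-0.19,0],[0.05,-0.19,0],[0.05,-0.19,0],[0.05,-0.19,0],[0.05,-0.19,0],[0.05,-0.19,0],[0.05,-0.19,0]], "turn": [[0,0,0],[0,0,0],[0,0,0],[0,0,0],[0,0,0],[0,0,0],[0,0,0],[0,0,0]]}}

```text
clock: 2.1
position: [0.4445, -0.0464, 0.2313]
ee_rot: [1.0, -0.003, 0.0, 0.0]
ft_force: [0.5, -1.2, -0.2]
grip_width: 0.002
```

Emit:
{"fn": "move_arm", "kwargs": {"claw": [0,0,0,0,0,0,0,0], "dp": [[0.04,-0.2,0],[0.04,-0.2,0],[0.04,-0.2,0],[0.04,-0.2,0],[0.04,-0.2,0],[0.04,-0.2,0],[0.04,-0.2,0],[0.04,-0.2,0]], "turn": [[0,0,0],[0,0,0],[0,0,0],[0,0,0],[0,0,0],[0,0,0],[0,0,0],[0,0,0]]}}

```text
clock: 2.77
position: [0.511, 0.2728, 0.2308]
ee_rot: [1.0, -0.004, -0.0, 0.0]
ft_force: [1.4, -1.1, 1.3]
grip_width: -0.001
```

Emit:
{"fn": "move_arm", "kwargs": {"claw": [0,0,0,0,0,0,0,0], "dp": [[0,0,0.18],[0,0,0.18],[0,0,0.18],[0,0,0.15],[0,0,0.1],[0,0,0.04],[0,0,0],[0,0,0]], "turn": [[0,0,0],[0,0,0],[0,0,0],[0,0,0],[0,0,0],[0,0,0],[0,0,0],[0,0,0]]}}

```text
clock: 3.43
position: [0.5111, 0.2716, 0.066]
ee_rot: [1.0, -0.003, 0.0, -0.0]
ft_force: [0.2, 0.3, 0.1]
grip_width: 0.002
```

Emit:
{"fn": "move_arm", "kwargs": {"claw": [0,0,0,0,0,0], "dp": [[0,0,0.04],[0,0,0.03],[0,0,0.02],[0,0,0.01],[0,0,0.01],[0,0,0]], "turn": [[0,0,0],[0,0,0],[0,0,0],[0,0,0],[0,0,0],[0,0,0]]}}

```text
clock: 3.93
position: [0.5109, 0.2714, 0.0434]
ee_rot: [1.0, -0.003, 0.0, 0.0]
ft_force: [-0.3, -0.0, 0.2]
grip_width: -0.002
```

Emit:
{"fn": "move_arm", "kwargs": {"claw": [0,0,0], "dp": [[0,0,0.005],[0,0,0.005],[0,0,0]], "turn": [[0,0,0],[0,0,0],[0,0,0]]}}

```text
clock: 4.18
position: [0.5111, 0.2715, 0.0431]
ee_rot: [1.0, -0.003, 0.001, 0.0]
ft_force: [-7.2, -4.8, 20.7]
grip_width: 0.002
```

Emit:
{"fn": "move_arm", "kwargs": {"claw": [0,0,0], "dp": [[0,0,-0.004],[0,0,0],[0,0,0]], "turn": [[0,0,0],[0,0,0],[0,0,0]]}}

```text
clock: 4.43
position: [0.5111, 0.2715, 0.0432]
ee_rot: [1.0, -0.003, 0.0, 0.0]
ft_force: [-1.9, -2.5, 10.3]
grip_width: -0.003
```

Pressed with about 10 N. Now I slide the bar along -y (tool +y), starting gently.

Emit:
{"fn": "move_arm", "kwargs": {"claw": [0,0,0,0,0,0,0,0], "dp": [[0,0.02,0],[0,0.03,0],[0,0.04,0],[0,0.04,0],[0,0.04,0],[0,0.04,0],[0,0.04,0],[0,0.03,0]], "turn": [[0,0,0],[0,0,0],[0,0,0],[0,0,0],[0,0,0],[0,0,0],[0,0,0],[0,0,0]]}}

```text
clock: 5.1
position: [0.5113, 0.2159, 0.0432]
ee_rot: [1.0, -0.003, 0.001, -0.001]
ft_force: [-0.5, 3.0, 5.6]
grip_width: -0.003
```

Run:
```python
from h import *
im=cams.camera("top"); cv2.imwrite("pics/t1.png",cv2.resize(im[165:260,140:290,::-1],None,fx=5,fy=5,interpolation=cv2.INTER_CUBIC))
```

```text
(no output)
```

View pics/t1.png

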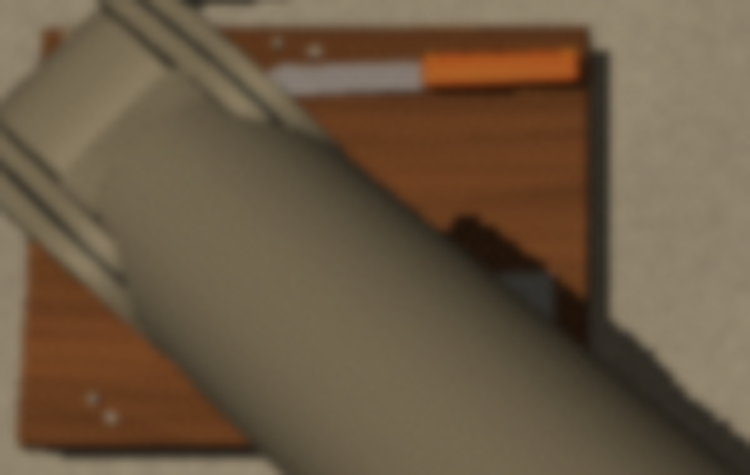

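The top crop shows the arm hiding most of the bar. Its right end is visible at crop (553,295), close to the board edge at x=588, so the bar has followed the finger. The force fell to 5.6 N, so I press a touch more and carry on.

Emit:
{"fn": "move_arm", "kwargs": {"claw": [0,0,0,0,0,0,0,0], "dp": [[0,0,0.002],[0,0.02,0],[0,0.03,0],[0,0.04,0],[0,0.04,0],[0,0.04,0],[0,0.04,0],[0,0.03,0]], "turn": [[0,0,0],[0,0,0],[0,0,0],[0,0,0],[0,0,0],[0,0,0],[0,0,0],[0,0,0]]}}

```text
clock: 5.82
position: [0.5113, 0.1685, 0.0432]
ee_rot: [1.0, -0.003, 0.002, -0.001]
ft_force: [-0.6, 4.9, 7.8]
grip_width: -0.002
```

Emit:
{"fn": "move_arm", "kwargs": {"claw": [0,0,0,0,0,0], "dp": [[0,0.03,0],[0,0.04,0],[0,0.04,0],[0,0.03,0],[0,0,0],[0,0,0]], "turn": [[0,0,0],[0,0,0],[0,0,0],[0,0,0],[0,0,0],[0,0,0]]}}

```text
clock: 6.32
position: [0.5113, 0.1395, 0.0431]
ee_rot: [1.0, -0.004, 0.001, -0.0]
ft_force: [-0.8, 0.9, 11.9]
grip_width: 0.001
```

Run:
```python
from h import *
for n in ("top","side"):
    im=cams.camera(n); np.save(f"pics/{n}2.npy",im)
im=np.load("pics/side2.npy");cv2.imwrite("pics/s2.png",cv2.resize(im[230:370,190:330,::-1],None,fx=4,fy=4,interpolation=cv2.INTER_CUBIC))
im=np.load("pics/top2.npy");cv2.imwrite("pics/t2.png",cv2.resize(im[165:260,140:290,::-1],None,fx=5,fy=5,interpolation=cv2.INTER_CUBIC))
```

```text
(no output)
```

View pics/s2.png

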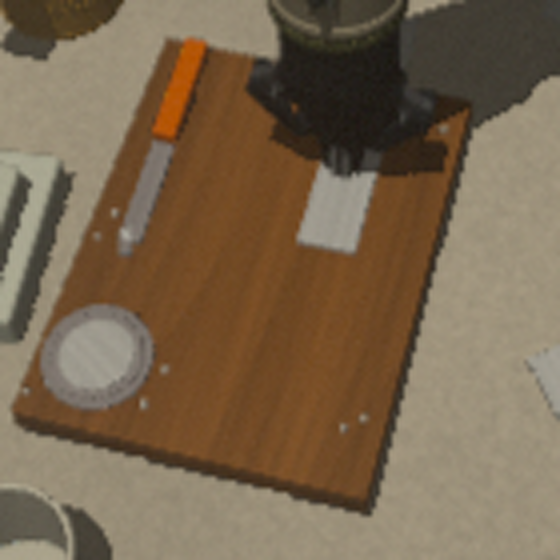

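View pics/t2.png

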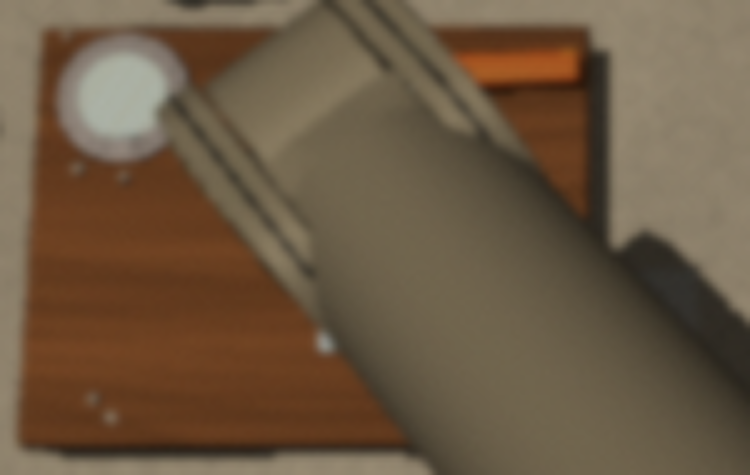

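Run:
```python
from h import *
for p in ((298,241),(354,252)):
    print(plane("side",(np.array(p)+.5)/4-.5+[190,230],.043))
```

```text
[0.52876581 0.20218094 0.043     ]
[0.49041068 0.2019186  0.043     ]
```

The side view shows the bar's trailing end at y≈0.202 and square, so end2 is at about y=0.002, roughly 58 mm beyond the board edge. Now I lift, open and go over the overhanging part.

Emit:
{"fn": "move_arm", "kwargs": {"claw": [0,0,0,1,1,1,1,1], "dp": [[0,0,-0.03],[0,0,-0.1],[0,0,-0.15],[-0.01,0.14,-0.05],[0,0.14,0],[0,0.14,0],[0,0.14,0],[0,0,0]], "turn": [[0,0,0],[0,0,0],[0,0,0],[0,0,0],[0,0,0],[0,0,0],[0,0,0],[0,0,0]]}}

```text
clock: 7.08
position: [0.507, 0.0207, 0.1074]
ee_rot: [1.0, -0.007, -0.0, 0.002]
ft_force: [-0.0, -0.8, -0.7]
grip_width: 0.708
```

Run:
```python
from h import *
for n in ("top","side"):
    im=cams.camera(n); np.save(f"pics/{n}3.npy",im)
im=np.load("pics/side3.npy");cv2.imwrite("pics/s3.png",cv2.resize(im[190:340,190:360,::-1],None,fx=4,fy=4,interpolation=cv2.INTER_CUBIC))
im=np.load("pics/top3.npy");cv2.imwrite("pics/t3.png",cv2.resize(im[165:260,140:290,::-1],None,fx=5,fy=5,interpolation=cv2.INTER_CUBIC))
```

```text
(no output)
```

View pics/s3.png

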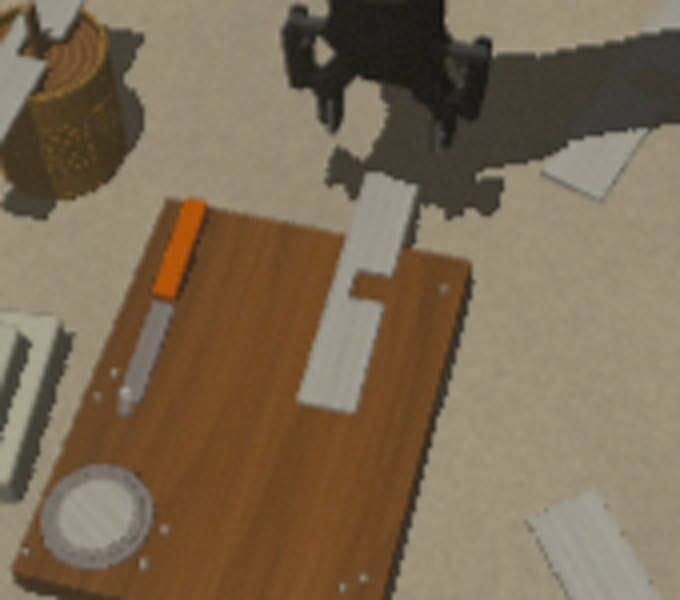

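View pics/t3.png

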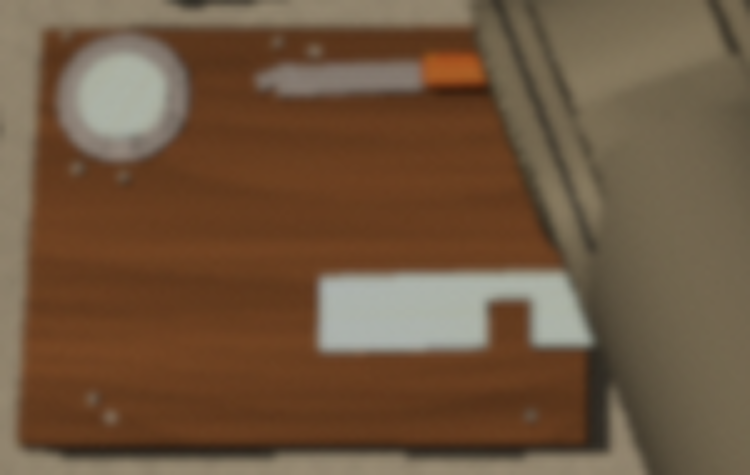

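Run:
```python
from h import *
im=np.load("pics/side3.npy"); hsv=cv2.cvtColor(im,cv2.COLOR_RGB2HSV)
b=((hsv[:,:,1]<50)&(im.min(axis=2)>110)).astype(np.uint8); k=np.zeros_like(b); k[228:300,255:300]=1; b*=k
c=max(cv2.findContours(b,0,1)[0],key=cv2.contourArea); print(cv2.contourArea(c),cv2.boundingRect(c))
P=np.array([plane("side",p[0],.043)[:2] for p in cv2.convexHull(c)],np.float32); r=cv2.minAreaRect(P); print(r,np.round(cv2.boxPoints(r),4).tolist())
n=[plane("side",(np.array(p)+.5)/4-.5+[190,190],.043) for p in ((351,290),(385,300),(362,270),(390,275),(366,174),(418,184))]; print(np.round(n,4))
im=np.load("pics/top3.npy")
for p in ((489,300),(529,300),(489,347),(529,347),(318,276),(318,352)): print(np.round(plane("top",(np.array(p)+.5)/5-.5+[140,165],.043),4))
print(manip.get_obs()["position"])
```

```text
672.0 (265, 233, 29, 60)
((0.5107843279838562, 0.10242889821529388), (0.19810016453266144, 0.04080474004149437), 89.79328155517578) [[0.49000000953674316, 0.0035000001080334187], [0.5307999849319458, 0.0032999999821186066], [0.531499981880188, 0.2013999968767166], [0.49070000648498535, 0.20160000026226044]]
[[0.5151 0.1084 0.043 ]
 [0.4901 0.1113 0.043 ]
 [0.5115 0.0903 0.043 ]
 [0.4913 0.09   0.043 ]
 [0.5285 0.0064 0.043 ]
 [0.489  0.0069 0.043 ]]
[0.5136 0.1143 0.043 ]
[0.513  0.0931 0.043 ]
[0.4883 0.1145 0.043 ]
[0.4878 0.0934 0.043 ]
[0.529 0.205 0.043]
[0.4881 0.2046 0.043 ]
[0.50702677 0.02591211 0.10775521]
```

Both views agree: bar centre about (0.5095, 0.1035), end2 at y≈0.004, notch middle at y≈0.1035. The open fingers straddle the overhang, so I descend.

Emit:
{"fn": "move_arm", "kwargs": {"claw": [1,1,1,1,1,1,1,1], "dp": [[0,0,0],[0,0,0],[0,0,0.08],[0,0,0.12],[0,0,0.12],[0,0,0.08],[0,0,0.05],[0,0,0]], "turn": [[0,0,0],[0,0,0],[0,0,0],[0,0,0],[0,0,0],[0,0,0],[0,0,0],[0,0,0]]}}

```text
clock: 7.85
position: [0.5059, 0.0282, 0.016]
ee_rot: [1.0, -0.003, -0.002, -0.0]
ft_force: [-1.0, -0.8, 0.6]
grip_width: 1.002
```

Run:
```python
from h import *
im=cams.camera("side");cv2.imwrite("pics/s4.png",cv2.resize(im[190:310,230:330,::-1],None,fx=5,fy=5,interpolation=cv2.INTER_CUBIC))
o=manip.get_obs();print(o["position"],o["ee_rot"],o["ft_force"],o["grip_width"])
```

```text
[0.5067394  0.02821664 0.01733741] [ 9.99996210e-01 -2.65227264e-03 -6.74937075e-04 -3.01282835e-04] [1.29152677 0.82245075 1.29303585] 0.9956667814715793
```

View pics/s4.png

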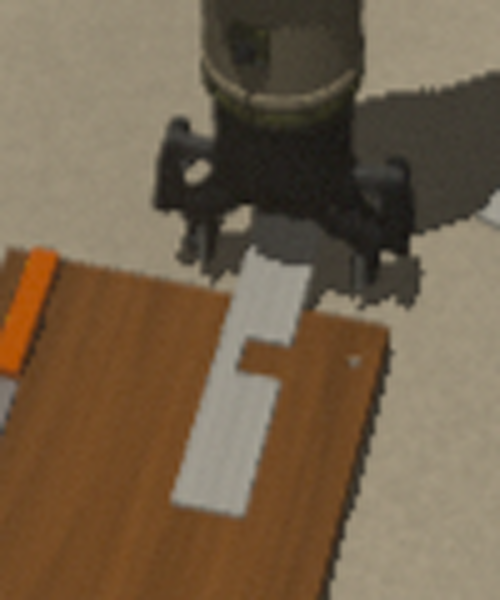

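The fingers straddle the overhanging end clear of the board. I shift 2 mm to centre and close.

Emit:
{"fn": "move_arm", "kwargs": {"claw": [1,0.6,0.5,0.4,0,0,0,0], "dp": [[0.012,0,0],[0,0,0],[0,0,0],[0,0,0],[0,0,0],[0,0,0],[0,0,0],[0,0,0]], "turn": [[0,0,0],[0,0,0],[0,0,0],[0,0,0],[0,0,0],[0,0,0],[0,0,0],[0,0,0]], "grip_force": 60}}

```text
clock: 8.57
position: [0.5099, 0.0272, 0.018]
ee_rot: [1.0, -0.003, 0.0, 0.0]
ft_force: [-0.8, 0.5, 2.9]
grip_width: 0.44
```

Run:
```python
from h import *
im=cams.camera("side");cv2.imwrite("pics/s5.png",cv2.resize(im[190:310,230:330,::-1],None,fx=5,fy=5,interpolation=cv2.INTER_CUBIC))
o=manip.get_obs();print(o["position"],o["ee_rot"],o["ft_force"],o["grip_width"])
```

```text
[0.50987796 0.02720173 0.01796982] [ 9.99994010e-01 -3.44589113e-03  3.15692201e-04  7.70337220e-05] [-0.10872177 -1.55189699  3.45826785] 0.44601489827126983
```

View pics/s5.png

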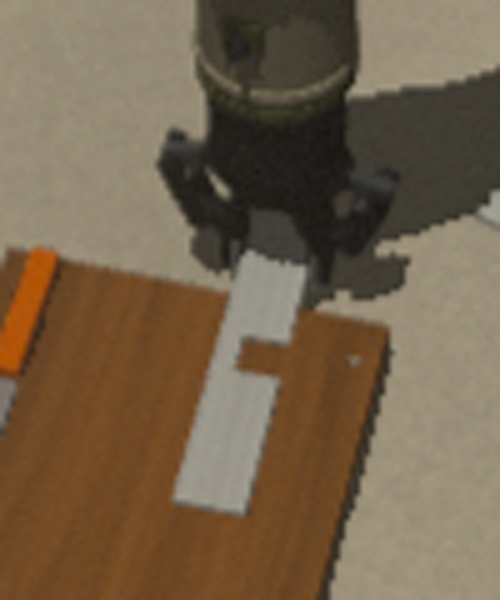

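The fingers stopped at 0.446 (about 38 mm), so the bar's width is held. Lifting gently.

Emit:
{"fn": "move_arm", "kwargs": {"claw": [0,0,0,0,0,0,0,0], "dp": [[0,0,-0.01],[0,0,-0.03],[0,0,-0.06],[0,0,-0.08],[0,0,-0.08],[0,0,-0.06],[0,0,-0.02],[0,0,0]], "turn": [[0,0,0],[0,0,0],[0,0,0],[0,0,0],[0,0,0],[0,0,0],[0,0,0],[0,0,0]]}}

```text
clock: 9.28
position: [0.5103, 0.0272, 0.087]
ee_rot: [1.0, -0.003, 0.001, 0.0]
ft_force: [-0.5, 0.2, -0.8]
grip_width: 0.447
```

Run:
```python
from h import *
im=cams.camera("side");np.save("pics/side6.npy",im);cv2.imwrite("pics/s6.png",cv2.resize(im[160:310,210:330,::-1],None,fx=5,fy=5,interpolation=cv2.INTER_CUBIC)[:600])
im=cams.camera("top");np.save("pics/top6.npy",im);cv2.imwrite("pics/t6.png",cv2.resize(im[165:260,140:290,::-1],None,fx=5,fy=5,interpolation=cv2.INTER_CUBIC))
o=manip.get_obs();print(o["position"],o["ee_rot"],o["ft_force"],o["grip_width"])
```

```text
[0.5092949  0.02705137 0.08536436] [ 9.99994037e-01 -3.44409650e-03 -1.71240011e-04  1.85228322e-04] [-0.009531    0.06593194  0.11299309] 0.4479178189029284
```

View pics/s6.png

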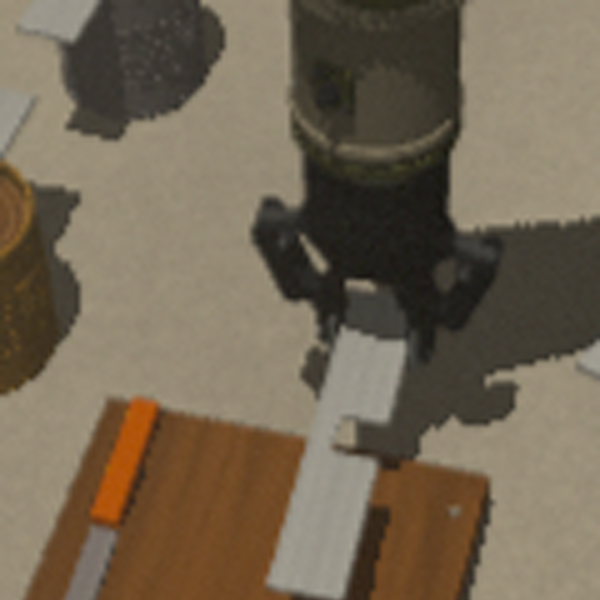

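View pics/t6.png

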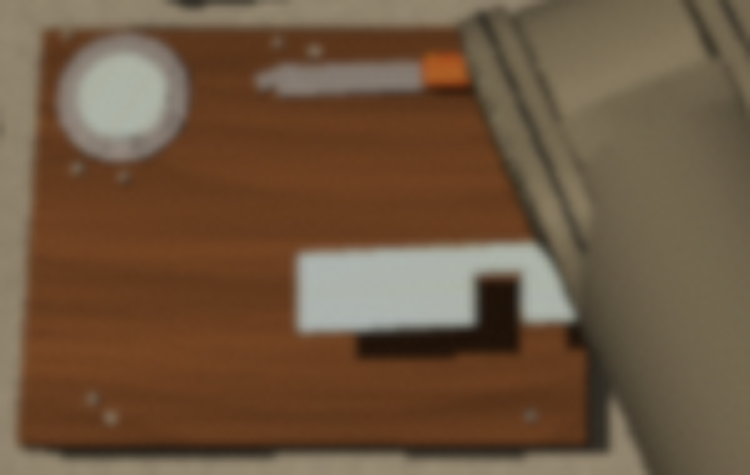

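```bash
cat >> h.py <<'E'
def tri(us,ut):
    A=[];b=[]
    M=np.zeros((3,3));v=np.zeros(3)
    for n,u in (("side",us),("top",ut)):
        o,d=ray(n,u); d=d/np.linalg.norm(d); Q=np.eye(3)-np.outer(d,d); M+=Q; v+=Q@o
    p=np.linalg.solve(M,v); return p, np.linalg.norm(proj("side",p)-us)
E
python3 - <<'E'
from h import *
S=lambda p:(np.array(p)+.5)/5-.5+[210,160]
T=lambda p:(np.array(p)+.5)/5-.5+[140,165]
for n,s,t in (("end1 far",(267,586),(297,253)),("end1 near",(347,599),(297,332)),("nm left",(379,460),(477,328)),("nm right",(393,425),(520,325)),("ni left",(333,452),(477,274)),("ni right",(342,418),(520,274))):
    p,e=tri(S(s),T(t)); print(n,np.round(p,4),round(e,2))
E
```

```text
end1 far [0.5276 0.204  0.1115] 0.28
end1 near [0.4866 0.2032 0.1131] 0.04
nm left [0.4886 0.1143 0.1096] 0.72
nm right [0.4874 0.0926 0.1133] 0.15
ni left [0.515  0.1142 0.1091] 0.29
ni right [0.5147 0.0925 0.1108] 0.51
```

The side and top views show the bar held level (top at z≈0.111 at the notch and 0.112 at the far end). Notch middle is (-0.008, +0.076) from the TCP. Next I raise it above the wick and carry it slowly to the tin.

Emit:
{"fn": "move_arm", "kwargs": {"claw": [0,0,0,0,0,0,0,0], "dp": [[0,0,-0.04],[0,0,-0.08],[0,0,-0.1],[0,0.02,-0.1],[0.01,0.04,-0.1],[0.02,0.08,-0.04],[0.02,0.1,-0.01],[0.02,0.1,0]], "turn": [[0,0,0],[0,0,0],[0,0,0],[0,0,0],[0,0,0],[0,0,0],[0,0,0],[0,0,0]]}}

```text
clock: 10.05
position: [0.5235, -0.0412, 0.1806]
ee_rot: [1.0, -0.003, 0.0, 0.0]
ft_force: [0.7, -0.3, -0.7]
grip_width: 0.447
```

Emit:
{"fn": "move_arm", "kwargs": {"claw": [0,0,0,0,0,0,0,0], "dp": [[0.02,0.1,0],[0.02,0.1,0],[0.02,0.1,0],[0.02,0.1,0],[0.02,0.1,0],[0.02,0.1,0],[0.02,0.1,0],[0.02,0.1,0]], "turn": [[0,0,0],[0,0,0],[0,0,0],[0,0,0],[0,0,0],[0,0,0],[0,0,0],[0,0,0]]}}

```text
clock: 10.72
position: [0.5539, -0.2019, 0.1794]
ee_rot: [1.0, -0.003, -0.0, -0.0]
ft_force: [-0.5, -0.1, -0.2]
grip_width: 0.449
```

Emit:
{"fn": "move_arm", "kwargs": {"claw": [0,0,0,0,0,0,0,0], "dp": [[0.03,0.1,0],[0.03,0.1,0],[0.03,0.1,0],[0.03,0.1,0],[0.03,0.08,0],[0.03,0.06,0],[0,0.03,0],[0,0,0]], "turn": [[0,0,0],[0,0,0],[0,0,0],[0,0,0],[0,0,0],[0,0,0],[0,0,0],[0,0,0]]}}

```text
clock: 11.38
position: [0.5887, -0.3164, 0.1789]
ee_rot: [1.0, -0.004, -0.001, -0.0]
ft_force: [0.3, -0.1, -0.9]
grip_width: 0.447
```

Emit:
{"fn": "move_arm", "kwargs": {"claw": [0,0,0,0,0], "dp": [[0.01,0.05,0.03],[0.01,0.04,0.04],[0,0.02,0.02],[0,0,0],[0,0,0]], "turn": [[0,0,0],[0,0,0],[0,0,0],[0,0,0],[0,0,0]]}}

```text
clock: 11.8
position: [0.5927, -0.3372, 0.1611]
ee_rot: [1.0, -0.003, -0.0, -0.0]
ft_force: [-0.3, 0.5, -0.8]
grip_width: 0.446
```

Run:
```python
from h import *
im=cams.camera("side");np.save("pics/side7.npy",im);cv2.imwrite("pics/s7.png",cv2.resize(im[90:210,230:360,::-1],None,fx=6,fy=6,interpolation=cv2.INTER_CUBIC)[:600])
im=cams.camera("top");np.save("pics/top7.npy",im);cv2.imwrite("pics/t7.png",cv2.resize(im[140:240,310:440,::-1],None,fx=6,fy=6,interpolation=cv2.INTER_CUBIC))
o=manip.get_obs();print(o["position"],o["ee_rot"],o["ft_force"],o["grip_width"])
```

```text
[ 0.59330756 -0.33673718  0.16196661] [ 9.99995234e-01 -3.08118482e-03  1.74523036e-04 -8.75401058e-05] [-0.19269637  0.27175659 -0.14582412] 0.44655028759030824
```

View pics/s7.png

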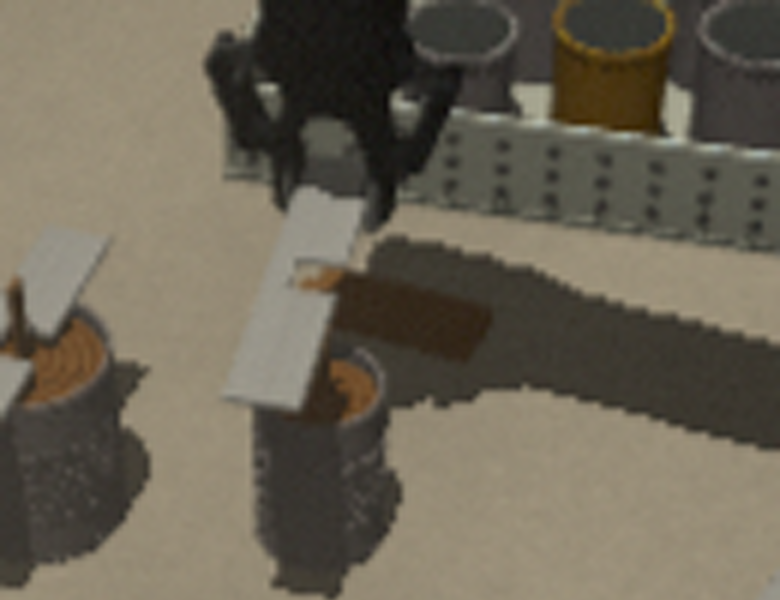

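View pics/t7.png

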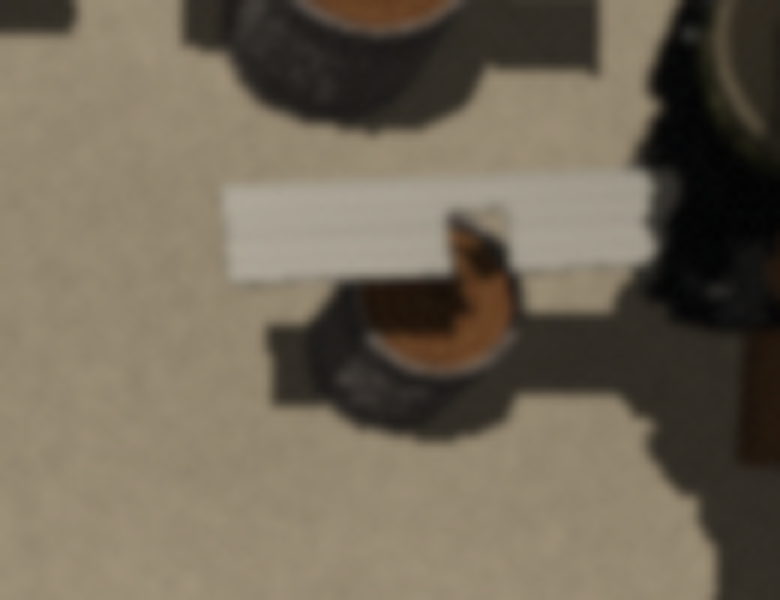

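Run:
```python
from h import *
S=lambda p:(np.array(p)+.5)/6-.5+[230,90]
T=lambda p:(np.array(p)+.5)/6-.5+[310,140]
for n,s,t in (("nm left",(336,297),(453,274)),("nm right",(346,268),(510,268)),("ni left",(288,288),(448,212)),("ni right",(297,260),(508,208)),("end1 far",(222,397),(224,187)),("end1 near",(300,409),(232,280))):
    p,e=tri(S(s),T(t)); print(n,np.round(p,4),round(e,2), np.round(plane("top",T(t),.1865)[:2],4),np.round(plane("side",S(s),.1865)[:2],4))
# rim with both views from first images
im=np.load("pics/top0.npy"); hsv=cv2.cvtColor(im,cv2.COLOR_RGB2HSV)
tr=(np.array([262,194])+.5)/8-.5+[350,165]; sr=(np.array([225,272])+.5)/8-.5+[255,120]
print(tri(sr,tr))
```

```text
nm left [ 0.5725 -0.2491  0.1841] 0.21 [ 0.5711 -0.2484] [ 0.5725 -0.2465]
nm right [ 0.573  -0.2713  0.1858] 0.05 [ 0.573  -0.2711] [ 0.5726 -0.2704]
ni left [ 0.5977 -0.2488  0.1857] 0.27 [ 0.5966 -0.2485] [ 0.5984 -0.2481]
ni right [ 0.5989 -0.2729  0.1848] 0.22 [ 0.5976 -0.2724] [ 0.5991 -0.2712]
end1 far [ 0.6104 -0.1607  0.1852] 0.2 [ 0.6094 -0.1604] [ 0.6106 -0.1595]
end1 near [ 0.5714 -0.1616  0.1846] 0.04 [ 0.571  -0.1612] [ 0.5708 -0.1595]
(array([ 0.58398341, -0.25977801,  0.11281565]), np.float64(0.456171936473916))
```

Over the tin, both views put the notch middle at (0.5855, -0.2605) against the tin axis at about (0.5845, -0.261). It is aligned within 1–2 mm and level. Descending.

Emit:
{"fn": "move_arm", "kwargs": {"claw": [0,0,0,0,0,0,0,0], "dp": [[0,0,0.02],[0,0,0.05],[0,0,0.07],[0,0,0.07],[0,0,0.06],[0,0,0.03],[0,0,0.01],[0,0,0]], "turn": [[0,0,0],[0,0,0],[0,0,0],[0,0,0],[0,0,0],[0,0,0],[0,0,0],[0,0,0]]}}

```text
clock: 12.57
position: [0.5929, -0.3371, 0.0989]
ee_rot: [1.0, -0.003, -0.0, -0.0]
ft_force: [0.9, -0.6, -0.0]
grip_width: 0.447
```

Run:
```python
from h import *
im=cams.camera("side");np.save("pics/side8.npy",im);cv2.imwrite("pics/s8.png",cv2.resize(im[110:210,240:340,::-1],None,fx=6,fy=6,interpolation=cv2.INTER_CUBIC)[:600])
im=cams.camera("top");np.save("pics/top8.npy",im);cv2.imwrite("pics/t8.png",cv2.resize(im[140:240,310:440,::-1],None,fx=6,fy=6,interpolation=cv2.INTER_CUBIC))
o=manip.get_obs();print(o["position"],o["ee_rot"],o["ft_force"],o["grip_width"])
```

```text
[ 0.59350362 -0.33737068  0.10027278] [ 9.99994206e-01 -3.37340316e-03  4.24588392e-04  1.64181517e-04] [ 0.15212199  0.17752691 -0.23404115] 0.4447985368864918
```

View pics/s8.png

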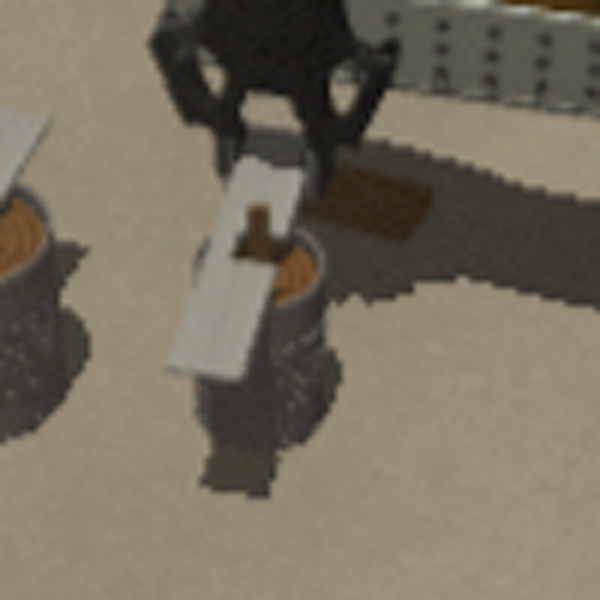

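View pics/t8.png

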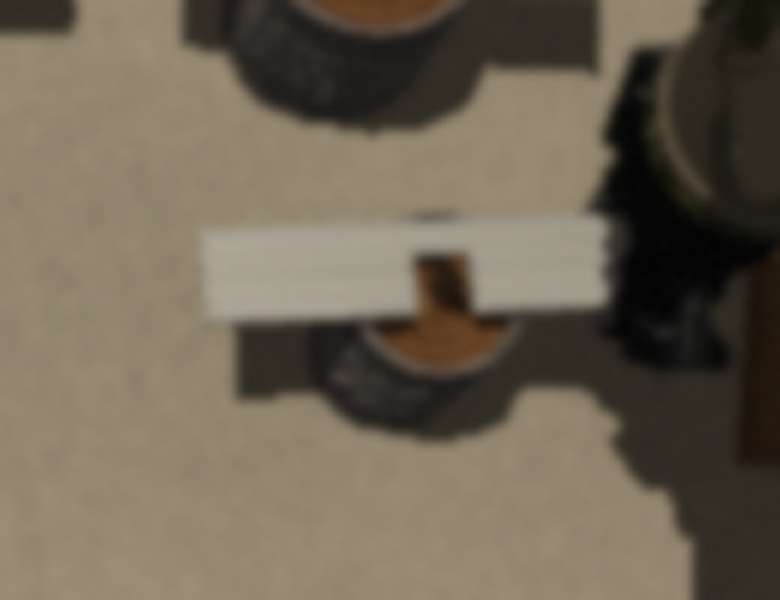

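The wick stands in the notch in both views (side (258,225), top (448,285)), with no contact yet. The underside is at about z = 0.121. I lower slowly and watch the force.

Emit:
{"fn": "move_arm", "kwargs": {"claw": [0,0,0,0,0,0,0], "dp": [[0,0,0.01],[0,0,0.01],[0,0,0.01],[0,0,0.005],[0,0,0.005],[0,0,0],[0,0,0]], "turn": [[0,0,0],[0,0,0],[0,0,0],[0,0,0],[0,0,0],[0,0,0],[0,0,0]]}}

```text
clock: 13.25
position: [0.5932, -0.3373, 0.0917]
ee_rot: [1.0, -0.003, 0.0, 0.0]
ft_force: [-0.7, -0.2, -1.7]
grip_width: 0.45
```

Emit:
{"fn": "move_arm", "kwargs": {"claw": [0,0,0,0], "dp": [[0,0,0.005],[0,0,0.005],[0,0,0],[0,0,0]], "turn": [[0,0,0],[0,0,0],[0,0,0],[0,0,0]]}}

```text
clock: 13.58
position: [0.5931, -0.3373, 0.0896]
ee_rot: [1.0, -0.003, -0.0, -0.0]
ft_force: [0.4, -0.0, -0.6]
grip_width: 0.447
```

Run:
```python
from h import *
im=cams.camera("side");cv2.imwrite("pics/s9.png",cv2.resize(im[110:210,240:340,::-1],None,fx=6,fy=6,interpolation=cv2.INTER_CUBIC)[:600])
o=manip.get_obs();print(o["position"],o["ee_rot"],o["ft_force"],o["torque"],o["grip_width"])
```

```text
[ 0.59312533 -0.33728986  0.08971975] [ 9.99994317e-01 -3.37121894e-03  1.72571039e-05  2.29620183e-05] [-0.12318597 -0.56848382 -0.07556119] [-0.01950826 -0.06272475  0.04599879] 0.44651141733743216
```

View pics/s9.png

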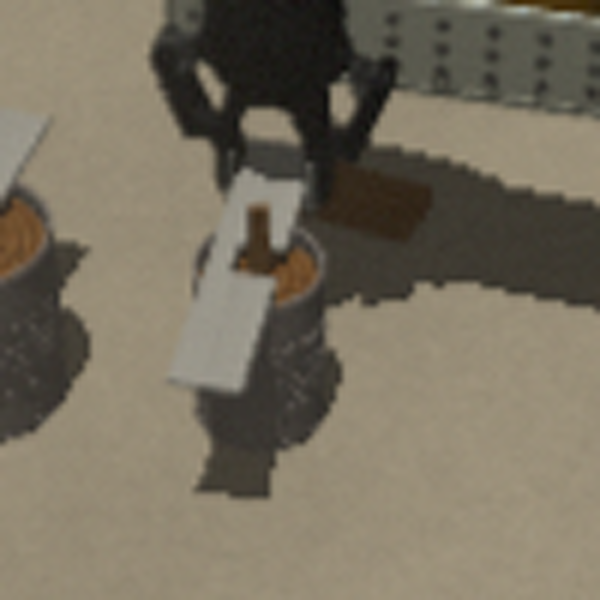

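The wick is still well inside the notch and there is no contact. Down 1 mm at a time.

Emit:
{"fn": "move_arm", "kwargs": {"claw": [0,0,0], "dp": [[0,0,0.005],[0,0,0],[0,0,0]], "turn": [[0,0,0],[0,0,0],[0,0,0]]}}

```text
clock: 13.88
position: [0.5932, -0.3373, 0.0888]
ee_rot: [1.0, -0.003, 0.0, 0.0]
ft_force: [-0.0, 0.4, -0.1]
grip_width: 0.446
```

Emit:
{"fn": "move_arm", "kwargs": {"claw": [0,0,0], "dp": [[0,0,0.003],[0,0,0],[0,0,0]], "turn": [[0,0,0],[0,0,0],[0,0,0]]}}

```text
clock: 14.13
position: [0.5932, -0.3373, 0.0883]
ee_rot: [1.0, -0.003, 0.0, 0.0]
ft_force: [-0.8, -0.6, 1.9]
grip_width: 0.445
```

Emit:
{"fn": "move_arm", "kwargs": {"claw": [0,0,0], "dp": [[0,0,0.003],[0,0,0],[0,0,0]], "turn": [[0,0,0],[0,0,0],[0,0,0]]}}

```text
clock: 14.38
position: [0.5933, -0.3373, 0.0878]
ee_rot: [1.0, -0.003, 0.0, 0.0]
ft_force: [-0.3, 0.4, 3.1]
grip_width: 0.446
```

Contact with 2–3 N, so the bar is seated on the rim. I open gently.

Emit:
{"fn": "move_arm", "kwargs": {"claw": [0.46,0.48,0.5,0.55,0.6,0.7,0.8,0.9], "dp": [[0,0,0],[0,0,0],[0,0,0],[0,0,0],[0,0,0],[0,0,0],[0,0,0],[0,0,0]], "turn": [[0,0,0],[0,0,0],[0,0,0],[0,0,0],[0,0,0],[0,0,0],[0,0,0],[0,0,0]], "grip_force": 20}}

```text
clock: 15.05
position: [0.5931, -0.3373, 0.0875]
ee_rot: [1.0, -0.003, -0.0, 0.0]
ft_force: [1.0, 0.2, 0.5]
grip_width: 0.899
```

Run:
```python
from h import *
im=cams.camera("side");cv2.imwrite("pics/s10.png",cv2.resize(im[110:210,240:340,::-1],None,fx=6,fy=6,interpolation=cv2.INTER_CUBIC)[:600])
im=cams.camera("top");cv2.imwrite("pics/t10.png",cv2.resize(im[140:240,310:440,::-1],None,fx=6,fy=6,interpolation=cv2.INTER_CUBIC))
o=manip.get_obs();print(o["position"],o["ft_force"],o["grip_width"])
```

```text
[ 0.59314802 -0.33727347  0.08752514] [-0.41943501  0.74741948 -0.36220598] 0.9008158358364254
```

View pics/s10.png

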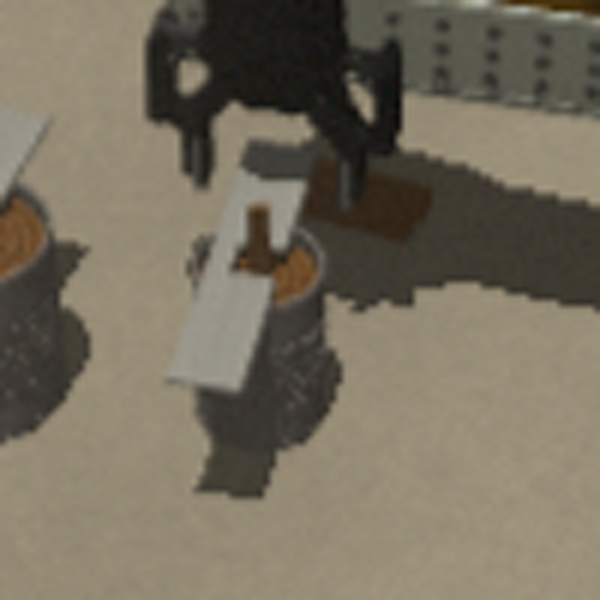

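View pics/t10.png

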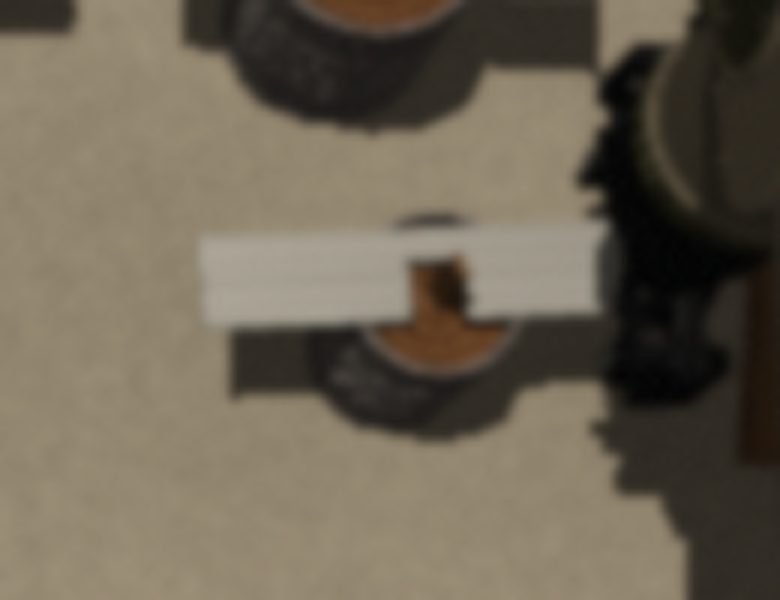

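The fingers are open, the bar rests level and the wick is in the notch. I retreat straight up.

Emit:
{"fn": "move_arm", "kwargs": {"claw": [1,1,1,1,1,1,1,1], "dp": [[0,0,-0.02],[0,0,-0.05],[0,0,-0.08],[0,0,-0.12],[0,0,-0.15],[0,0.12,-0.15],[0,0.15,-0.05],[0,0.1,0]], "turn": [[0,0,0],[0,0,0],[0,0,0],[0,0,0],[0,0,0],[0,0,0],[0,0,0],[0,0,0]]}}

```text
clock: 15.82
position: [0.5934, -0.4144, 0.2172]
ee_rot: [1.0, -0.004, 0.003, 0.002]
ft_force: [1.7, -0.7, -0.5]
grip_width: 1.001
```

Emit:
{"fn": "move_arm", "kwargs": {"claw": [1,1,1,1], "dp": [[0,0,0],[0,0,0],[0,0,0],[0,0,0]], "turn": [[0,0,0],[0,0,0],[0,0,0],[0,0,0]]}}

```text
clock: 16.15
position: [0.5931, -0.4098, 0.2118]
ee_rot: [1.0, -0.002, 0.0, -0.0]
ft_force: [-0.2, -0.0, -0.4]
grip_width: 1.001
```

Run:
```python
from h import *
im=cams.camera("side");np.save("pics/side11.npy",im);cv2.imwrite("pics/s11.png",cv2.resize(im[110:210,240:340,::-1],None,fx=6,fy=6,interpolation=cv2.INTER_CUBIC)[:600])
im=cams.camera("top");np.save("pics/top11.npy",im);cv2.imwrite("pics/t11.png",cv2.resize(im[140:240,310:440,::-1],None,fx=6,fy=6,interpolation=cv2.INTER_CUBIC))
cv2.imwrite("pics/t11full.png",im[:,:,::-1])
o=manip.get_obs();print(o["clock"],o["position"],o["ft_force"],o["grip_width"])
```

```text
16.25 [ 0.59299274 -0.41008262  0.21177791] [-0.5588971  -0.05156156 -1.13652118] 1.0011387362454915
```

View pics/s11.png

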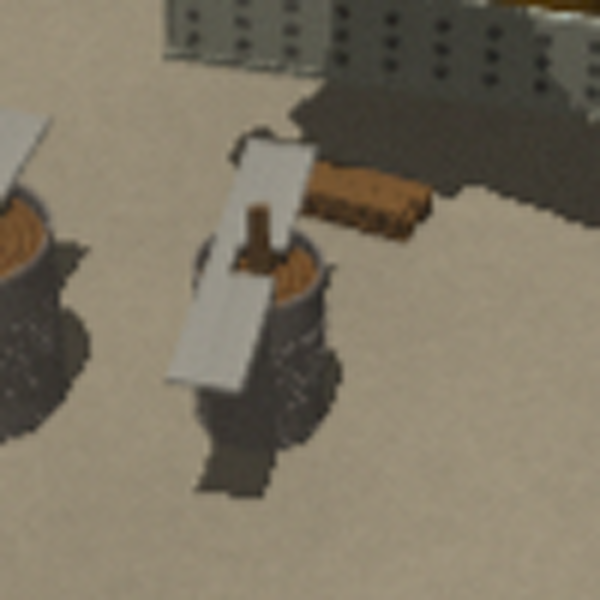

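View pics/t11.png

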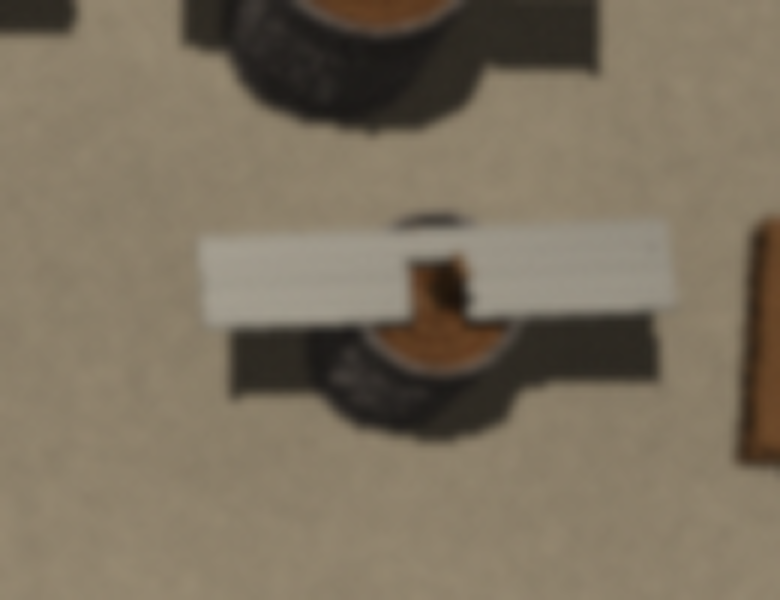

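View pics/t11full.png

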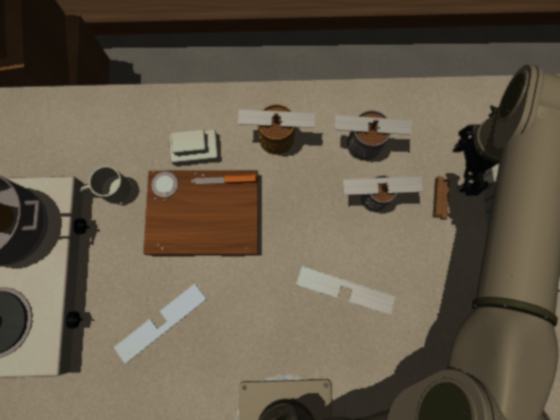

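Everything looks in place. A quick numeric check of level and notch position before handing in.

Run:
```python
from h import *
S=lambda p:(np.array(p)+.5)/6-.5+[240,110]
T=lambda p:(np.array(p)+.5)/6-.5+[310,140]
Q=[]
for n,s,t in (("end1 far",(166,380),(198,238)),("end1 near",(242,391),(206,325)),("end2 far",(251,139),(667,222)),("end2 near",(317,149),(676,308))):
    p,e=tri(S(s),T(t)); Q.append(p); print(n,np.round(p,4),round(e,2))
Q=np.array(Q); c=Q.mean(0); x=(Q[0]+Q[1]-Q[2]-Q[3]); x/=np.linalg.norm(x); y=Q[1]-Q[0]+Q[3]-Q[2]; y/=np.linalg.norm(y)
print("centre",c,"tilt x,y deg",np.degrees(np.arcsin([x[2],y[2]])))
w=np.array([.5845,-.261,c[2]]); print("wick in bar",(w-c)@x,(w-c)@y)
```

```text
end1 far [ 0.6107 -0.1603  0.1144] 0.25
end1 near [ 0.5715 -0.1614  0.1144] 0.09
end2 far [ 0.6123 -0.3594  0.1151] 0.26
end2 near [ 0.5743 -0.3597  0.1146] 0.17
centre [ 0.59219793 -0.26021692  0.11461811] tilt x,y deg [-0.14262813 -0.3443138 ]
wick in bar -0.0006970563996517252 0.0077099920226039766
```

The bar is level within 0.4° with its top at z≈0.1146. The wick is at about (-1, +8) mm in the bar frame, well within limits. Handing in.

```bash
python3 -c "
from workcell import manip
print(manip.hand_in())"
```

```text
the job is handed in; nothing more can be done
None
```

The wick bar now lies level across the narrow tin with the wick in its notch, and I handed the job in after about 16 s on the robot's clock. No verdict was reported.

- **Slide:** I dragged the bar along the board with a closed fingertip (about 6–12 N) until one end stuck out about 58 mm past the board's right edge.
- **Pick up:** I gripped that end across the bar's 40 mm width. The opening held at 0.446 and the bar stayed level during the lift.
- **Set down:** I lowered it with the notch over the wick until I felt 2–3 N of contact with the rim, then opened slowly and backed away.

**Last checks:**
- **Level:** the bar is within about 0.4° of level.
- **Wick:** it sits about (-1, +8) mm in the bar's frame, well inside the notch.
- **Other things:** in the last top view, the other things on the table and board show no visible shift. I judged this by eye, not by measuring.
- **Height:** the cameras put the bar's underside about 1.6 mm above the rim, which is within the 2 mm calibration error. The contact force showed it seated.
- **Tin position:** the two cameras disagree on where the tin stands by about 3 mm in each direction, so I used values between them.

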